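Find the follower that fits the cheese mould

TASK

The cheese mould in the bench needs the widest of the three blue pressing discs that goes into it: try them by sliding them over its mouth, best from the widest down because narrower ones drop in too, and leave the right one home in the mould, flat and flush with the bench top. Push the other two off the bench edge so that they drop into the crate below. Never lift a disc off the bench, and leave the shaker, timer and bottle alone.

Things in the scene. Friction and masses are not known exactly. Their poses are not given: they have to be found in the camera images.
- bench: fixed flat metal bench without rails, top 62 mm above the table. Origin at table height; the top spans x -130..130 mm and y -160..200 mm of its frame. The mould bore is at x +45, y -30 mm (point well). Followers start side by side at y +100 to +160 mm, centres 80 mm apart in x, the one at x = 0 set 40 mm farther to +y. The -y edge is the drop edge, over the crate.
- well (a point): centre of the mouth of the mould in the bench, level with the bench top (62 mm above the table). A bore takes the follower 4 mm narrower than it and any narrower one; a follower 4 mm wider only bridges the mouth and slides on across it. One that fits tips in front first some 10 mm before it is centred and may catch tilted: do not push harder, press its high side down with a few newtons.
- mould_a: one of three look-alike white square mould blocks, 96 x 96 x 62 mm high, fixed, with a round blind bore 20 mm deep in the top; bores 60, 68 and 76 mm, which block has which is not told. One block (it varies) sits in the bench, top flush with the bench top; the others are spares past the bench's +y end. Origin: under the centre; the bore's axis is z through it.
- mould_b: one of three look-alike white square mould blocks, 96 x 96 x 62 mm high, fixed, with a round blind bore 20 mm deep in the top; bores 60, 68 and 76 mm, which block has which is not told. One block (it varies) sits in the bench, top flush with the bench top; the others are spares past the bench's +y end. Origin: under the centre; the bore's axis is z through it.
- mould_c: one of three look-alike white square mould blocks, 96 x 96 x 62 mm high, fixed, with a round blind bore 20 mm deep in the top; bores 60, 68 and 76 mm, which block has which is not told. One block (it varies) sits in the bench, top flush with the bench top; the others are spares past the bench's +y end. Origin: under the centre; the bore's axis is z through it.
- follower_wide: blue plastic pressing disc, 20 mm thick, diameter 72 mm (the widest of the three), 0.15 kg, loose; starts lying flat on the part of the bench top on the bench's +y side. Origin: centre of its underside; z up.
- follower_mid: blue plastic pressing disc, 20 mm thick, diameter 64 mm (the middle of the three), 0.15 kg, loose; starts lying flat on the part of the bench top on the bench's +y side. Origin: centre of its underside; z up.
- follower_narrow: blue plastic pressing disc, 20 mm thick, diameter 56 mm (the narrowest of the three), 0.15 kg, loose; starts lying flat on the part of the bench top on the bench's +y side. Origin: centre of its underside; z up.
- crate: fixed shallow open clear-white plastic crate, 214 mm along its x and 288 mm along its y, 52 mm high, its y axis along the bench's x, standing on the table directly below the bench's -y edge, with its rim 10 mm lower than the bench top. Origin: centre of its underside.
- shaker: bystander: metal shaker, 66 mm diameter, 96 mm high; origin under its centre. Leave alone.
- timer: bystander: red and white kitchen timer, 62 mm diameter, 40 mm high; origin under its centre. Leave alone.
- culture: bystander: brown bottle with red cap, 48 mm diameter, 107 mm high; origin under its centre. Leave alone.
Not all that is in view belongs to the job. What is shaped like the follower_narrow but turquoise is not meant.

How it is judged:
By the outcome, as a careful person would: the job done as asked, in the order asked, and still so for the second after the job is handed in, with the robot touching nothing.
It also fails if it takes over 72 s, if anything falls off the work surface, if the arm or the gripper's body presses on something with over 40 N, if the wrist force passes 120 N, or if a joint passes its speed limit or range.

ROBOT

A 7-joint arm with a two-finger parallel gripper is mounted at the origin on the work surface; the furniture and walls round the work are solid. World frame = base frame: x ahead of the robot, y to its left, z up, the work surface at z = 0. Lengths are in mm, angles in rad, forces in N, time in s.
With the tool pointing down it reaches from about 400 to 875 mm from the base axis. Payload 4.4 kg.
Tool frame: the origin (TCP) lies where the fingers leave the gripper's body, on its centre line; the fingertips stand 73 mm ahead of it and the grasp point (between the pads) lies 54 mm ahead of it; z points along the fingers, y is the line along which they close (so a half turn about z gives the same grasp; the last joint's range is limited). The gripper opens to 85 mm and grips with 20 to 120 N. Pads are 22 mm wide; open, the fingers measure 114 mm over their backs; the gripper's body (76 mm by 85 mm) begins 54 mm behind the grasp point. The pads swing forward as they close: fully open they stand 13 mm farther back than shut.
Start: joints at [1.19, 0.628, 0.038, 1.517, -0.027, 0.996, -0.02], TCP at [201.282, -618.063, 303.913] pointing down, gripper open.
Joint ranges: [-3.06, 3.06], [-0.37, 2.12], [-1.25, 1.32], [0.18, 2.47], [-1.1, 4.24], [0.23, 1.98], [-2.94, 2.94]. Speed limits (rad/s): [2.57, 2.57, 3.14, 3.14, 3.14, 3.14, 3.14].

INTERFACE

Orientations are given as [roll, pitch, yaw] about the fixed x, y, z axes, in that order (R = Rz(yaw) Ry(pitch) Rx(roll)).
In Python, from cell import ctrl gives the robot as it stands.
- The arm moves only by the tool send_rows, never from a script. Its argument "rows" is a list that holds one entry, the list of rows, each a list of 6 numbers: the shift along the tool's x, y, z in cm, then the turn, a rotation vector about the tool's x, y, z in rad. In form: [[[tx, ty, tz, wx, wy, wz], ...]]. A call has 1 to 10 rows; each row is the pose to reach, as a shift and turn from the pose commanded when the call began, along the tool's axes at that moment; what a row does not reach only later rows make up. A row lasts 1/10 s, in which the tool goes at most 50 mm and 8.59 degrees, less where a joint would pass 70% of its speed; a pose out of reach is approached as far as the arm can. A call with a gripper value outside its range is refused whole. "grip" is the closure in counts, from 0 (fully open) to 255 (shut), set as the call begins (left out, the last holds). The fingers move at their own pace and stop on an object; the grip force is fixed at half the most. Time passes only in rows, so rows that repeat a pose let the fingers close. It gives the time, the measured TCP pose, the force, the opening and the grip force at its end, in the units of the state.
- ctrl.read_state(): the state, without advancing time (a new reading comes with each control period).
- ctrl.get_image(name): name is "side" or "top" or "wrist"; returns a dict with "pixels" (480x640x3 uint8, red, green, blue), "fx", "fy", "cx", "cy" (pixels), "extrinsics" (4x4, takes a point from camera to world coordinates); the wrist camera has in their place "mount" (4x4, takes a point from camera to tool coordinates, whose origin is the TCP and whose axes are the flange's). Camera axes: x right, y up, looking along -z (the intrinsics and any distortion apply to the point x, -y, -z); pixel columns grow to the right and rows downward; lengths in mm; the calibration is good to about 2 mm. A picture is of the moment at which its call begins: read the wrist's pose just before it. There is no depth.
- ctrl.finish_job(): hands the job in; it is judged then, once.
The state is a dict: "clock": time; "qpos": joint angles; "qd": joint speeds; "tau": joint torques, N m; "eef_pos": TCP position; "tool_rot": TCP orientation; "force": force on the tool from outside, world axes, zero at the start; "torque": the same for the moment, N m; "width": finger opening in mm; "gripper_force": force on a finger pad.
Only numpy, scipy, OpenCV 4.12 (cv2) and the standard library are available. Lean on these libraries where they do the work, as an engineer would, in place of code of your own. Each camera call takes 0.05 s, during which the arm holds its last target. There are 200 camera calls.

## Working session

There is one attempt and no reset: what is moved stays moved. The work goes in short steps, Python scripts to look and compute and a tool call to move; the robot and the scene stay as the last step left them, time stands still between calls to the robot, and variables do not carry over. Pictures are saved under pics/ and viewed, at most 10 in all, crops included, and the job is handed in when it is done.

Besides the shell and the picture viewer there is one more tool, called after "Call:" as name(argument=value, ...), one argument or row to a line, values as JSON. send_rows: Moves the arm, as the interface text tells. Its arguments: {"type":"object","properties":{"rows":{"type":"array","items":{"type":"array","items":{"type":"array","items":{"type":"number"}}}},"grip":{"type":"number"}},"required":["rows"]}

```bash
mkdir -p pics; ls; cat > h.py <<'E'
import numpy as np, cv2
from cell import ctrl
def im(n,f=None):
    s=ctrl.read_state(); d=ctrl.get_image(n)
    if f: cv2.imwrite('pics/'+f+'.png',cv2.cvtColor(d['pixels'],cv2.COLOR_RGB2BGR))
    return s,d
def toplane(d,u,v,z):
    T=np.array(d['extrinsics']); r=T[:3,:3]@np.array([(u-d['cx'])/d['fx'],-(v-d['cy'])/d['fy'],-1]); o=T[:3,3]
    return o+r*(z-o[2])/r[2]
def topix(d,p):
    T=np.linalg.inv(np.array(d['extrinsics'])); q=T[:3,:3]@np.array(p)+T[:3,3]
    return d['cx']+d['fx']*q[0]/-q[2], d['cy']-d['fy']*q[1]/-q[2]
E
python3 - <<'E'
from h import *
for n in('top','side'):
    s,d=im(n,n+'0'); print({k:d[k] for k in d if k!='pixels'})
print(s)
E
```

```text
pics
{'fx': 544.2484043431996, 'fy': 544.2484043431996, 'cx': 319.2444484525662, 'cy': 244.8927675161084, 'extrinsics': array([[ 1.07304948e-02,  9.93734153e-01, -1.11253266e-01,
         3.64481983e+02],
       [-9.99741676e-01,  8.43241559e-03, -2.11062881e-02,
         1.50821427e+02],
       [-2.00359055e-02,  1.11451008e-01,  9.93567932e-01,
         1.16991700e+03],
       [ 0.00000000e+00,  0.00000000e+00,  0.00000000e+00,
         1.00000000e+00]])}
{'fx': 569.0166387264926, 'fy': 569.0166387264926, 'cx': 324.05546732012937, 'cy': 229.77233807328494, 'extrinsics': array([[-8.66582091e-01,  2.14669881e-01, -4.50502299e-01,
        -1.82310255e+02],
       [-4.99033818e-01, -3.74321242e-01,  7.81568203e-01,
         1.35299868e+03],
       [-8.53426613e-04,  9.02108890e-01,  4.31507615e-01,
         7.12530351e+02],
       [ 0.00000000e+00,  0.00000000e+00,  0.00000000e+00,
         1.00000000e+00]])}
{'clock': 0.05, 'qpos': array([ 1.19020384,  0.62933635,  0.03844196,  1.51838455, -0.02697191,
        0.99627351, -0.02002881]), 'qd': array([-0.00035092, -0.00222313,  0.00016402, -0.00193263, -0.00076808,
        0.00048323,  0.00095473]), 'tau': array([ 1.81370011e-03, -5.65046847e+01,  1.23080380e+00, -1.94194829e+01,
        1.10497538e-02,  5.35382453e-03, -4.46105173e-05]), 'eef_pos': array([ 201.12414198, -617.5879789 ,  302.99000012]), 'tool_rot': array([-3.13970952e+00,  4.81929745e-05,  3.14778631e-01]), 'force': array([-0.59335847, -1.02615403, -0.47834222]), 'torque': array([-0.03149323, -0.0211238 ,  0.02171675]), 'gripper_force': 0.0, 'width': 85.22562332500515}
```

View pics/top0.png

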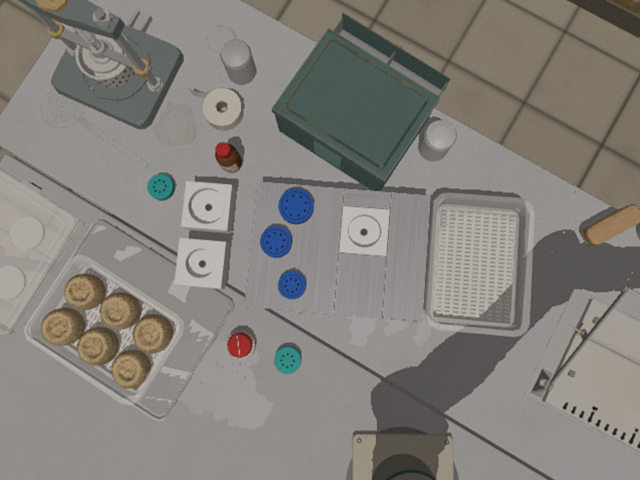

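View pics/side0.png

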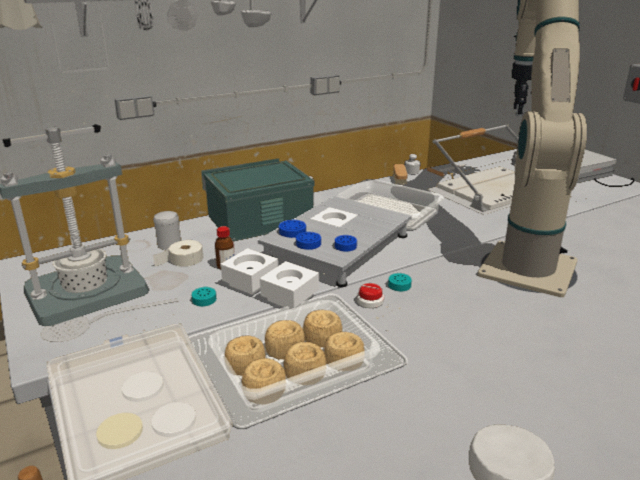

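The top view shows the discs at (296,206), (276,241) and (292,285). The mould mouth is at (364,232), and the crate is to the right, so bench −y is roughly world −y.

```bash
python3 - <<'E'
from h import *
d=ctrl.get_image('top'); p=d['pixels']; hsv=cv2.cvtColor(p,cv2.COLOR_RGB2HSV)
m=cv2.inRange(hsv,(105,120,50),(130,255,255)); m=cv2.morphologyEx(m,cv2.MORPH_CLOSE,np.ones((7,7)))
for c in cv2.findContours(m,0,2)[0]:
    if cv2.contourArea(c)<200: continue
    # project contour onto z=82 and z=72
    for z in (72,82):
        q=np.array([toplane(d,u,v,z)[:2] for u,v in c[:,0]]).astype(np.float32)
        (x,y),r=cv2.minEnclosingCircle(q); e=cv2.fitEllipse(q); print(z,np.round([x,y,2*r],1),np.round(e[0],1),np.round(e[1],1))
# white mould blocks
w=cv2.inRange(hsv,(0,0,215),(180,30,255)); 
for c in cv2.findContours(w,0,2)[0]:
    if 800<cv2.contourArea(c)<4000:
        q=np.array([toplane(d,u,v,62)[:2] for u,v in c[:,0]]).astype(np.float32); print('w',cv2.minAreaRect(q))
# bench corners in image guess
for u,v in [(260,180),(426,191),(426,320),(247,309)]: print(u,v,toplane(d,u,v,62).round(0))
for n,(u,v) in dict(culture=(225,152),timer=(240,345),shaker=(438,135)).items(): print(n,toplane(d,u,v,80).round())
a=p[120:340,150:470]; cv2.imwrite('pics/c1.png',cv2.cvtColor(cv2.resize(a,None,fx=2.5,fy=2.5,interpolation=2),cv2.COLOR_RGB2BGR))
E
```

```text
72 [406.4 229.3  55.7] [406.2 229.3] [53.6 54. ]
82 [406.  228.6  55.2] [405.8 228.5] [53.1 53.5]
72 [532.2 240.3 151.2] [535.  241.6] [ 70.5 162.1]
82 [530.7 239.5 149.8] [533.5 240.8] [ 69.9 160.6]
260 180 [623. 299.  62.]
426 191 [602. -45.  62.]
426 320 [338. -42.  62.]
247 309 [357. 319.  62.]
culture [678. 370.  80.]
timer [286. 329.  80.]
shaker [716. -67.  80.]
```

View pics/c1.png

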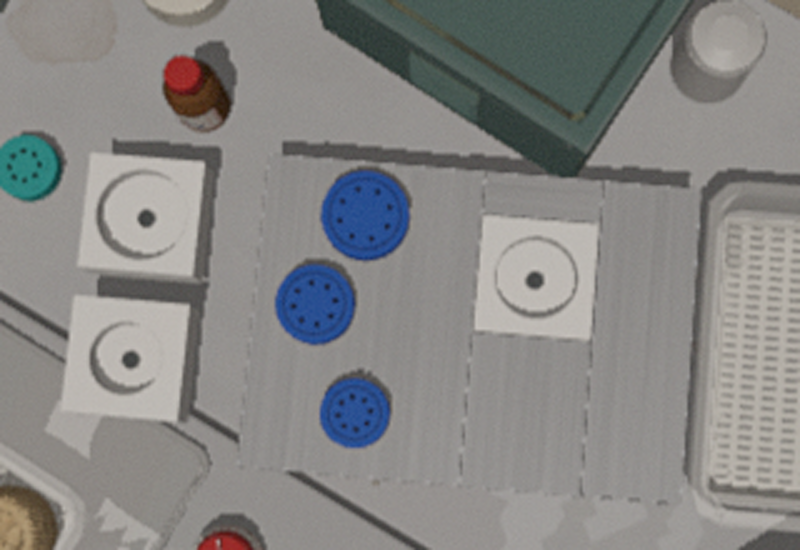

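The bore in the bench looks like the 68 mm one, between the two spares. The sliding trial will confirm it. Next I'll get the bench frame, the separate discs and the clearance to the green box.

```bash
python3 - <<'E'
from h import *
d=ctrl.get_image('top'); e=ctrl.get_image('side'); p=d['pixels']; hsv=cv2.cvtColor(p,cv2.COLOR_RGB2HSV)
m=cv2.inRange(hsv,(105,120,50),(130,255,255)); 
m=cv2.erode(cv2.morphologyEx(m,cv2.MORPH_CLOSE,np.ones((3,3))),np.ones((3,3)),iterations=2)
for c in cv2.findContours(m,0,2)[0]:
    if cv2.contourArea(c)<200: continue
    q=np.array([toplane(d,u,v,82)[:2] for u,v in c[:,0]]).astype(np.float32); f=cv2.fitEllipse(q); print('disc',np.round(f[0],1),np.round(f[1],1)+8)
# mould block in bench: corners from crop/2.5 + offset
C=np.array([[482,215],[598,222],[591,340],[475,331]])/2.5+[150,120]
W=np.array([toplane(d,*c,62)[:2] for c in C]); print('block',W.round(1),W.mean(0).round(1))
B=np.array([[268,153],[699,184],[688,502],[240,466]])/2.5+[150,120]
W=np.array([toplane(d,*c,62)[:2] for c in B]); print('bench',W.round(1),W.mean(0).round(1))
print('bore', toplane(d,150+536/2.5,120+276/2.5,62).round(1))
def ray(d,u,v):
    T=np.array(d['extrinsics']); r=T[:3,:3]@np.array([(u-d['cx'])/d['fx'],-(v-d['cy'])/d['fy'],-1]); return T[:3,3],r/np.linalg.norm(r)
def tri(a,b):
    (o1,r1),(o2,r2)=ray(d,*a),ray(e,*b); k=np.linalg.lstsq(np.c_[r1,-r2],o2-o1,rcond=None)[0]; return (o1+k[0]*r1).round(),(o2+k[1]*r2).round()
print('box',tri((374,180),(312,179)))
print(np.round(ctrl.get_image('wrist')['mount'],2))
E
cat >> h.py <<'E'
from scipy.spatial.transform import Rotation as Ro
BO=None
def go(p,yaw,s=None):
    "row from the measured pose to a tool-down world pose"
    s=s or ctrl.read_state(); R=Ro.from_euler('xyz',s['tool_rot']); t=R.inv().apply(np.array(p)-s['eef_pos'])/10
    w=(R.inv()*Ro.from_euler('xyz',[np.pi,0,yaw])).as_rotvec(); return np.r_[t,w].round(2)
E
```

```text
disc [405.7 228.6] [50.6 51.1]
disc [493.2 262. ] [58.2 60.2]
disc [566.1 222.6] [66.1 68.9]
block [[569.7 126.6]
 [564.5  31.1]
 [466.9  37.2]
 [473.5 131.8]] [518.7  81.7]
bench [[620.8 304.9]
 [596.9 -52.1]
 [336.9 -40.2]
 [361.7 321.6]] [479.1 133.5]
bore [519.2  82.   62. ]
box (array([604.,  70., 152.]), array([598.,  67., 151.]))
[[  0.     0.96   0.29  73.34]
 [  1.    -0.     0.     1.04]
 [  0.     0.29  -0.96 -68.92]
 [  0.     0.     0.     1.  ]]
```

```bash
python3 -c "
from h import *
print(go([585,280,240],1.249))"
```

```text
[ 64.29 -73.5    6.41  -0.    -0.    -0.93]
```

Call:
send_rows(
  rows=[
    [[64.3,-73.5,6.4,0,0,-0.93],[64.3,-73.5,6.4,0,0,-0.93],[64.3,-73.5,6.4,0,0,-0.93],[64.3,-73.5,6.4,0,0,-0.93],[64.3,-73.5,6.4,0,0,-0.93],[64.3,-73.5,6.4,0,0,-0.93],[64.3,-73.5,6.4,0,0,-0.93],[64.3,-73.5,6.4,0,0,-0.93],[64.3,-73.5,6.4,0,0,-0.93],[64.3,-73.5,6.4,0,0,-0.93]],
  ],
  grip=135,
)

```text
clock: 1.3
eef_pos: [398.0, -157.6, 271.4]
tool_rot: [3.14, 0.0, 1.244]
force: [1.5, 0.3, -0.2]
width: 40.2
gripper_force: 0.0
```

```bash
python3 -c "
from h import *
print(go([585,280,240],1.249))"
```

```text
[47.45  3.66  3.14  0.    0.   -0.  ]
```

Call:
send_rows(
  rows=[
    [[47.4,3.6,3.1,0,0,0],[47.4,3.6,3.1,0,0,0],[47.4,3.6,3.1,0,0,0],[47.4,3.6,3.1,0,0,0],[47.4,3.6,3.1,0,0,0],[47.4,3.6,3.1,0,0,0],[47.4,3.6,3.1,0,0,0],[47.4,3.6,3.1,0,0,0],[47.4,3.6,3.1,0,0,0],[47.4,3.6,3.1,0,0,0]],
  ],
)

```text
clock: 2.3
eef_pos: [583.6, 283.6, 240.0]
tool_rot: [-3.141, -0.003, 1.249]
force: [-0.1, 0.7, -0.0]
width: 40.2
gripper_force: 0.0
```

```bash
python3 -c "
from h import *
s,d=im('wrist','w1')
s=ctrl.read_state();print(s['eef_pos'],go([585,280,170],1.249))"
```

```text
[584.12369782 287.09981568 239.73435426] [-0.7   0.31  6.97 -0.   -0.01  0.  ]
```

View pics/w1.png

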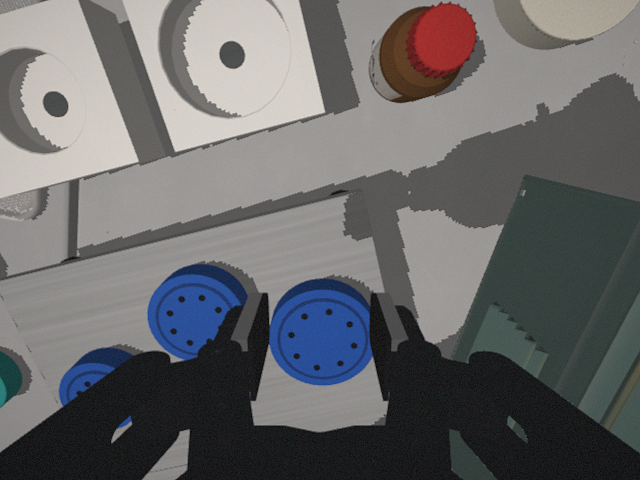

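The wrist view shows the wide disc at (322,330), centred between the fingers, with the mid disc to its left at (200,310) and clear. Descending behind the wide disc.

Call:
send_rows(
  rows=[
    [[-0.4,0.2,4,0,0,0],[-0.4,0.2,7,0,0,0],[-0.4,0.2,8.5,0,0,0],[-0.4,0.2,9.5,0,0,0],[-0.4,0.2,10,0,0,0],[-0.4,0.2,10,0,0,0]],
  ],
)

```text
clock: 2.95
eef_pos: [584.2, 273.9, 140.6]
tool_rot: [3.141, -0.001, 1.245]
force: [0.8, 0.4, 0.6]
width: 40.1
gripper_force: 0.0
```

```bash
python3 -c "
from h import *
s,d=im('side','s1')
a=d['pixels'][170:290,230:390]; cv2.imwrite('pics/s1c.png',cv2.cvtColor(cv2.resize(a,None,fx=4,fy=4),cv2.COLOR_RGB2BGR))
for z in (139,141):print(go([560-22+0,223-37+0,140],1.249))
print(s['eef_pos'])"
```

```text
[-9.83 -1.58  0.1   0.   -0.   -0.  ]
[-9.83 -1.58  0.1   0.   -0.   -0.  ]
[584.20461515 273.89938147 140.56963948]
```

View pics/s1c.png

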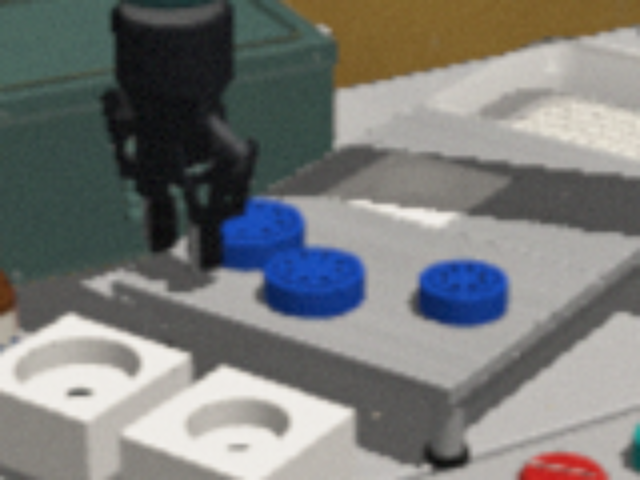

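The fingertips are just above the bench, behind the wide disc. Pushing toward the mouth.

Call:
send_rows(
  rows=[
    [[-0.8,0,0,0,0,0],[-1.6,0,0,0,0,0],[-2.6,0,0,0,0,0],[-3.6,0,0,0,0,0],[-4.6,0,0,0,0,0],[-5.6,0,0,0,0,0],[-6.6,0,0,0,0,0],[-7.6,-0.1,0,0,0,0],[-8.6,-0.1,0,0,0,0],[-9.6,-0.1,0,0,0,0]],
  ],
)

```text
clock: 4.0
eef_pos: [551.9, 182.4, 140.3]
tool_rot: [3.142, -0.0, 1.245]
force: [0.3, 2.1, 0.8]
width: 40.1
gripper_force: 1.1
```

```bash
cat >> h.py <<'E'
def discs(z=82):
    d=ctrl.get_image('top'); hsv=cv2.cvtColor(d['pixels'],cv2.COLOR_RGB2HSV)
    m=cv2.inRange(hsv,(105,120,40),(130,255,255)); m=cv2.erode(m,np.ones((3,3)))
    m=cv2.morphologyEx(m,cv2.MORPH_CLOSE,np.ones((5,5)))
    for c in cv2.findContours(m,0,2)[0]:
        if cv2.contourArea(c)<60: continue
        q=np.array([toplane(d,u,v,z)[:2] for u,v in c[:,0]]).astype(np.float32); (x,y),r=cv2.minEnclosingCircle(q)
        print('disc',np.round([x,y,2*r],1))
E
python3 -c "
from h import *
discs()
print(go([532,121,140.5],1.249))"
```

```text
disc [406.  228.5  50.3]
disc [493.1 262.1  58.9]
[-6.2   0.08 -0.03 -0.    0.   -0.01]
```

Call:
send_rows(
  rows=[
    [[-0.8,0,0,0,0,0],[-1.6,0,0,0,0,0],[-2.4,0,0,0,0,0],[-3.2,0,0,0,0,0],[-4.0,0,0,0,0,0],[-4.7,0,0,0,0,0],[-5.4,0,0,0,0,0],[-5.9,0,0,0,0,0],[-6.2,0,0,0,0,0]],
  ],
)

```text
clock: 4.95
eef_pos: [532.3, 124.0, 140.3]
tool_rot: [3.141, -0.0, 1.244]
force: [-0.2, 1.5, 1.4]
width: 40.2
gripper_force: 0.6
```

```bash
python3 -c "
from h import *
s,d=im('side','s2');s,w=im('wrist')
a=d['pixels'][150:290,230:450]; a=cv2.resize(a,(660,420)); b=cv2.resize(w['pixels'],(240,180));cv2.imwrite('pics/s2c.png',cv2.cvtColor(a,cv2.COLOR_RGB2BGR))
m=cv2.inRange(cv2.cvtColor(w['pixels'],cv2.COLOR_RGB2HSV),(105,120,30),(130,255,255))
for c in cv2.findContours(m,0,2)[0]:
    if cv2.contourArea(c)>200: print(cv2.boundingRect(c))
"
```

```text
(250, 318, 139, 115)
(0, 0, 164, 82)
```

View pics/s2c.png

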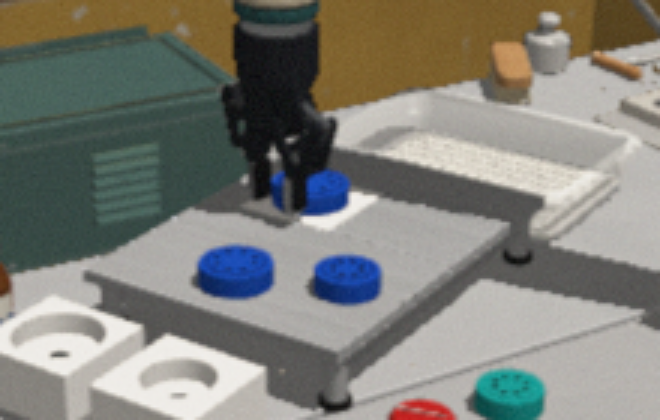

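The wide disc bridges the mouth without dropping. I'll push it on to the edge.

Call:
send_rows(
  rows=[
    [[-0.9,0,0,0,0,0],[-1.9,0,0,0,0,0],[-2.9,0,0,0,0,0],[-3.9,0,0,0,0,0],[-4.9,0,0,0,0,0],[-5.9,0,0,0,0,0],[-6.9,0,0,0,0,0],[-7.9,0,0,0,0,0],[-8.9,0,0,0,0,0],[-9.9,0,0,0,0,0]],
  ],
)

```text
clock: 6.05
eef_pos: [500.4, 29.9, 140.3]
tool_rot: [3.141, -0.0, 1.245]
force: [0.4, 1.1, 1.1]
width: 40.2
gripper_force: 1.0
```

Call:
send_rows(
  rows=[
    [[-0.7,0,0,0,0,0],[-1.4,0,0,0,0,0],[-2.1,0,0,0,0,0],[-2.8,0,0,0,0,0],[-3.4,0,0,0,0,0],[-4.0,0,0,0,0,0],[-4.6,0,0,0,0,0],[-5.2,0,0,0,0,0],[-5.6,0,0,0,0,0],[-5.6,0,0,0,0,0]],
  ],
)

```text
clock: 7.05
eef_pos: [482.0, -23.6, 140.0]
tool_rot: [-3.141, 0.001, 1.243]
force: [-0.6, 0.7, 0.3]
width: 40.1
gripper_force: 0.0
```

```bash
python3 -c "
from h import *
discs(); discs(10)
s=ctrl.read_state();print(s['eef_pos'],go([532,121,140.5],1.249))
d=im('side')[1];m=cv2.inRange(cv2.cvtColor(d['pixels'],cv2.COLOR_RGB2HSV),(105,120,30),(130,255,255))
for c in cv2.findContours(m,0,2)[0]:
    if cv2.contourArea(c)>20: print(cv2.boundingRect(c))
"
```

```text
disc [406.  228.5  50.3]
disc [446.7 -78.2  35. ]
disc [493.1 262.1  58.9]
disc [408.6 233.7  53.5]
disc [ 450.5 -102.9   51.6]
disc [501.6 269.5  62.8]
[482.51303827 -22.63996981 140.10209068] [15.19  0.08 -0.04 -0.    0.   -0.  ]
(335, 235, 22, 16)
(296, 232, 25, 17)
(372, 198, 21, 12)
```

```bash
python3 -c "
from h import *
print(go([485.5,314,220],1.714))"
```

```text
[ 31.96 -10.5   -7.99  -0.     0.    -0.47]
```

Call:
send_rows(
  rows=[
    [[0,0,-4,0,0,0],[0,0,-8,0,0,0],[4,-1.3,-8,0,0,-0.1],[8,-2.6,-8,0,0,-0.2],[12,-3.9,-8,0,0,-0.3],[16,-5.2,-8,0,0,-0.4],[20,-6.6,-8,0,0,-0.47],[24,-7.9,-8,0,0,-0.47],[28,-9.2,-8,0,0,-0.47],[32,-10.5,-8,0,0,-0.47]],
  ],
)

```text
clock: 8.2
eef_pos: [485.3, 316.2, 220.1]
tool_rot: [-3.141, 0.0, 1.715]
force: [0.1, 0.4, -0.1]
width: 40.4
gripper_force: 0.0
```

Call:
send_rows(
  rows=[
    [[0,0,0,0,0,0],[0,0,0,0,0,0]],
  ],
)

```text
clock: 8.4
eef_pos: [484.9, 315.6, 219.9]
tool_rot: [-3.141, 0.0, 1.718]
force: [0.1, -0.6, 0.7]
width: 40.2
gripper_force: 0.0
```

```bash
python3 -c "
from h import *
s,d=im('top','t2'); print(s['eef_pos'],s['tool_rot'],go([485.5,314,140.5],1.714))
a=d['pixels'][140:370,240:560]; cv2.imwrite('pics/t2c.png',cv2.cvtColor(cv2.resize(a,None,fx=2.5,fy=2.5),cv2.COLOR_RGB2BGR)); discs(); discs(25)"
```

```text
[484.89198843 315.61710441 219.8950114 ] [-3.14092379e+00  1.11137644e-04  1.71780488e+00] [ 0.02  0.02  7.93 -0.    0.    0.  ]
disc [ 458.4 -110.    62.7]
disc [ 463.4 -123.9   66.4]
```

View pics/t2c.png

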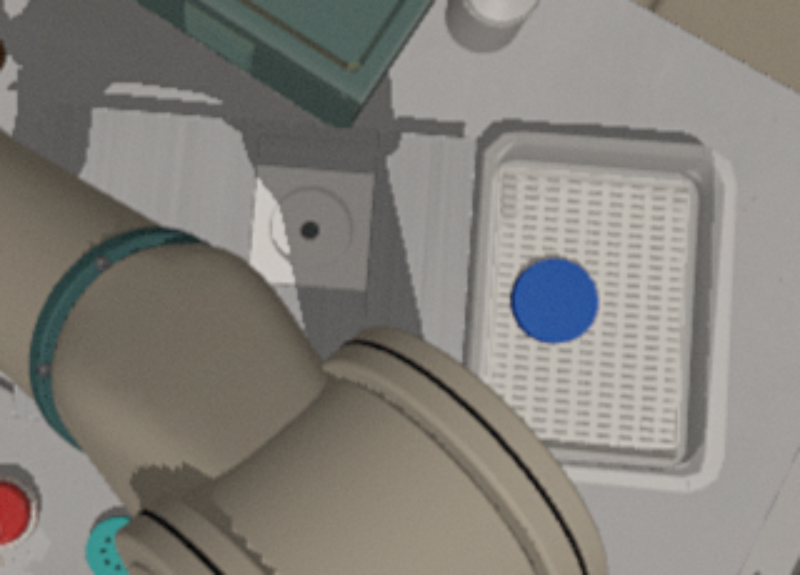

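The wide disc lies in the crate at (555,300). Now the mid disc.

Call:
send_rows(
  rows=[
    [[0,0,4,0,0,0],[0,0,6.5,0,0,0],[0,0,7.7,0,0,0],[0,0,7.9,0,0,0],[0,0,7.9,0,0,0],[-0.8,0,7.9,0,0,0],[-1.7,0,7.9,0,0,0],[-2.7,0,7.9,0,0,0],[-3.7,0,7.9,0,0,0],[-4.7,0,7.9,0,0,0]],
  ],
)

```text
clock: 9.55
eef_pos: [493.0, 267.4, 141.8]
tool_rot: [3.14, -0.001, 1.715]
force: [-0.2, 2.7, 2.7]
width: 39.9
gripper_force: 1.4
```

Call:
send_rows(
  rows=[
    [[-1,0,0,0,0,0],[-2,0,0,0,0,0],[-3,0,0,0,0,0],[-4,0,0,0,0,0],[-5,0,0,0,0,0],[-6,0,0,0,0,0],[-7,0,0,0,0,0],[-8,0,0,0,0,0],[-9,0,0,0,0,0],[-10,0,0,0,0,0]],
  ],
)

```text
clock: 10.55
eef_pos: [506.9, 168.0, 141.2]
tool_rot: [-3.141, 0.0, 1.715]
force: [-0.8, 2.0, 2.2]
width: 40.2
gripper_force: 1.6
```

```bash
python3 -c "
from h import *
discs(); s,w=im('wrist'); print(s['eef_pos'],go([514,117.6,140.5],1.714))
m=cv2.inRange(cv2.cvtColor(w['pixels'],cv2.COLOR_RGB2HSV),(105,120,30),(130,255,255))
for c in cv2.findContours(m,0,2)[0]:
    if cv2.contourArea(c)>200: print(cv2.boundingRect(c))
"
```

```text
disc [405.8 228.6  50.1]
[507.13865212 165.48158481 140.9711307 ] [-4.89  0.01  0.05 -0.    0.   -0.  ]
(250, 314, 139, 119)
(0, 10, 139, 186)
```

Call:
send_rows(
  rows=[
    [[-0.8,0,0,0,0,0],[-1.6,0,0,0,0,0],[-2.3,0,0,0,0,0],[-2.9,0,0,0,0,0],[-3.3,0,0,0,0,0],[-3.7,0,0,0,0,0],[-4.0,0,0,0,0,0],[-4.2,0,0,0,0,0],[-4.4,0,0,0,0,0]],
  ],
)

```text
clock: 11.55
eef_pos: [513.1, 124.7, 141.1]
tool_rot: [-3.141, 0.001, 1.715]
force: [0.3, 1.4, -0.0]
width: 40.6
gripper_force: 0.3
```

```bash
python3 -c "
from h import *
s,w=im('wrist','w3'); print(s['eef_pos'],s['force'],go([514,117.6,140.5],1.714))
"
```

```text
[513.05254589 124.65928363 141.08003634] [ 0.28376311  1.39831346 -0.04437866] [-0.68  0.    0.05 -0.    0.    0.  ]
```

View pics/w3.png

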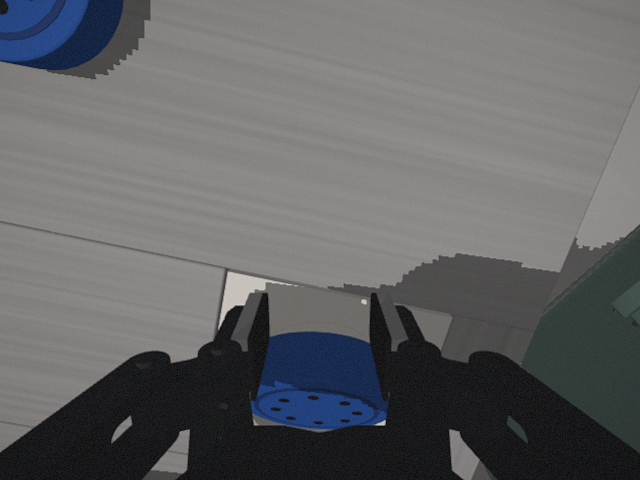

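The disc has tipped in front-first: its tall rear face shows at (320,360). I'll nudge it a little farther.

Call:
send_rows(
  rows=[
    [[-0.15,0,0,0,0,0],[-0.3,0,0,0,0,0],[-0.45,0,0,0,0,0],[-0.45,0,0,0,0,0]],
  ],
)

```text
clock: 12.0
eef_pos: [513.9, 120.6, 141.2]
tool_rot: [3.142, 0.0, 1.714]
force: [-0.0, 0.9, -0.7]
width: 40.2
gripper_force: 0.3
```

```bash
python3 -c "
from h import *
s,w=im('wrist','w4'); print(s['eef_pos'],s['force'])
m=cv2.inRange(cv2.cvtColor(w['pixels'],cv2.COLOR_RGB2HSV),(105,120,30),(130,255,255))
for c in cv2.findContours(m,0,2)[0]:
    if cv2.contourArea(c)>200: print(cv2.boundingRect(c))
m=cv2.inRange(cv2.cvtColor(w['pixels'],cv2.COLOR_RGB2HSV),(105,120,30),(130,255,145));print([cv2.boundingRect(c) for c in cv2.findContours(m,0,2)[0] if cv2.contourArea(c)>200])
"
```

```text
[513.88277133 120.61688458 141.18719887] [-0.04832697  0.91691015 -0.66998299]
(250, 331, 139, 99)
(0, 0, 119, 57)
[(250, 331, 139, 99), (0, 0, 119, 57)]
```

Call:
send_rows(
  rows=[
    [[0.3,0,0,0,0,0],[0.3,0,-4,0,0,0],[0.3,0,-6,0,0,0],[-1.2,0,-6,0,0,0],[-1.2,0,-6,0,0,0]],
  ],
)

```text
clock: 12.55
eef_pos: [515.8, 106.3, 201.2]
tool_rot: [-3.142, 0.002, 1.712]
force: [-1.3, -0.3, -0.8]
width: 39.9
gripper_force: 0.0
```

Call:
send_rows(
  rows=[
    [[0,0,0,0,0,0],[0,0,0,0,0,0],[0,0,0,0,0,0],[0,0,0,0,0,0],[0,0,1,0,0,0],[0,0,2,0,0,0],[0,0,2.5,0,0,0],[0,0,3,0,0,0],[0,0,3.5,0,0,0]],
  ],
  grip=255,
)

```text
clock: 13.45
eef_pos: [515.4, 109.1, 165.6]
tool_rot: [-3.141, -0.0, 1.715]
force: [-0.9, 0.2, 0.3]
width: -0.1
gripper_force: 0.0
```

Call:
send_rows(
  rows=[
    [[0,0,0.3,0,0,0],[0,0,0.6,0,0,0],[0,0,0.9,0,0,0],[0,0,1.1,0,0,0]],
  ],
)

```text
clock: 13.85
eef_pos: [515.7, 109.1, 155.2]
tool_rot: [3.141, -0.0, 1.715]
force: [-0.8, -0.5, 0.2]
width: 0.0
gripper_force: 0.0
```

Call:
send_rows(
  rows=[
    [[0,0,0.2,0,0,0],[0,0,0.4,0,0,0]],
  ],
)

```text
clock: 14.05
eef_pos: [515.6, 108.9, 151.2]
tool_rot: [3.141, 0.0, 1.715]
force: [-0.1, -1.2, -0.1]
width: 0.0
gripper_force: 0.0
```

Call:
send_rows(
  rows=[
    [[0,0,0.2,0,0,0],[0,0,0.4,0,0,0]],
  ],
)

```text
clock: 14.25
eef_pos: [515.5, 109.0, 147.0]
tool_rot: [-3.142, 0.0, 1.715]
force: [-0.5, 0.4, 0.7]
width: 0.1
gripper_force: 0.0
```

Call:
send_rows(
  rows=[
    [[0,0,0.2,0,0,0],[0,0,0.4,0,0,0]],
  ],
)

```text
clock: 14.45
eef_pos: [515.5, 109.0, 143.0]
tool_rot: [3.142, -0.0, 1.715]
force: [-0.4, -0.2, -0.3]
width: 0.3
gripper_force: 0.0
```

Call:
send_rows(
  rows=[
    [[0,0,0.2,0,0,0],[0,0,0.3,0,0,0]],
  ],
)

```text
clock: 14.65
eef_pos: [515.5, 109.0, 140.0]
tool_rot: [-3.141, 0.0, 1.715]
force: [0.2, -0.5, -0.8]
width: -0.1
gripper_force: 0.0
```

```bash
python3 -c "
from h import *
s,w=im('wrist','w5'); print(s['eef_pos'],s['force'])
m=cv2.inRange(cv2.cvtColor(w['pixels'],cv2.COLOR_RGB2HSV),(105,120,30),(130,255,255))
for c in cv2.findContours(m,0,2)[0]:
    if cv2.contourArea(c)>200: print(cv2.boundingRect(c))
"
```

```text
[515.47582188 109.01030661 140.01271135] [ 0.21192201 -0.45291831 -0.77579378]
(312, 397, 15, 20)
(337, 292, 53, 67)
(244, 291, 58, 69)
(0, 0, 89, 18)
```

View pics/w5.png

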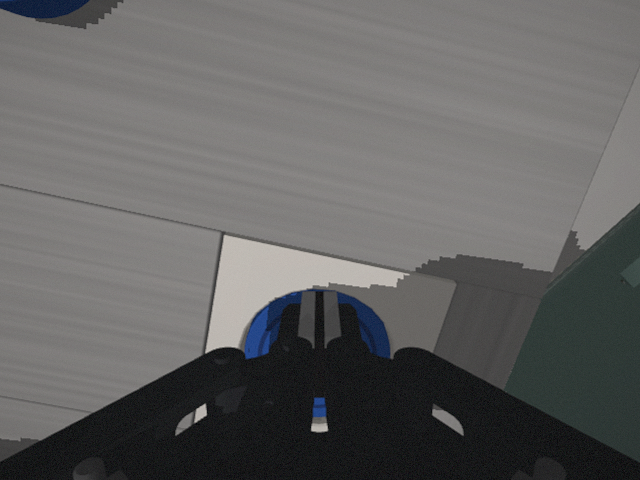

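The disc seems to have dropped in. I'll press lightly to make sure it is seated.

Call:
send_rows(
  rows=[
    [[0,0,0.15,0,0,0],[0,0,0.3,0,0,0]],
  ],
)

```text
clock: 14.9
eef_pos: [515.6, 109.0, 137.2]
tool_rot: [3.141, 0.0, 1.715]
force: [-0.3, 1.0, -0.1]
width: -0.1
gripper_force: 0.0
```

Call:
send_rows(
  rows=[
    [[0,0,0.1,0,0,0],[0,0,0.2,0,0,0]],
  ],
)

```text
clock: 15.1
eef_pos: [515.5, 109.0, 135.1]
tool_rot: [-3.142, 0.0, 1.715]
force: [-1.0, -0.4, 0.5]
width: 0.1
gripper_force: 0.0
```

Call:
send_rows(
  rows=[
    [[0,0,0.1,0,0,0],[0,0,0.15,0,0,0]],
  ],
)

```text
clock: 15.3
eef_pos: [515.6, 109.1, 134.6]
tool_rot: [3.141, 0.001, 1.715]
force: [-3.8, -0.7, 14.7]
width: -0.2
gripper_force: 7.3
```

Call:
send_rows(
  rows=[
    [[0,0,0,0,0,0],[0,0,0.05,0,0,0]],
  ],
)

```text
clock: 15.5
eef_pos: [515.5, 109.1, 134.6]
tool_rot: [3.141, 0.001, 1.715]
force: [-4.0, -0.9, 19.4]
width: 0.4
gripper_force: 9.5
```

Contact at tip height about 62 mm, so the disc is flush. Raising and moving to the narrow disc.

Call:
send_rows(
  rows=[
    [[0,0,-4,0,0,0],[0,0,-8,0,0,0],[0,0,-8,0,0,0]],
  ],
  grip=153,
)

```text
clock: 15.8
eef_pos: [518.1, 110.2, 217.7]
tool_rot: [3.133, -0.001, 1.715]
force: [1.7, 0.0, 0.4]
width: 33.9
gripper_force: 0.0
```

```bash
python3 -c "
from h import *
print(ctrl.read_state()['eef_pos'],go([402,284,214],1.639))"
```

```text
[518.07583515 110.17693881 217.71604111] [ 1.887e+01 -9.000e+00  3.100e-01  1.000e-02 -0.000e+00  8.000e-02]
```

Call:
send_rows(
  rows=[
    [[4,-1.8,0,0,0,0.03],[8,-3.7,0,0,0,0.08],[12,-5.5,0,0,0,0.08],[16,-7.3,0,0,0,0.08],[19,-8.7,0,0,0,0.08],[19,-8.7,0,0,0,0.08],[19,-8.7,0,0,0,0.08],[19,-8.7,0,0,0,0.08]],
  ],
)

```text
clock: 16.6
eef_pos: [402.8, 283.2, 212.8]
tool_rot: [-3.141, 0.001, 1.633]
force: [-0.1, -0.6, 0.0]
width: 34.1
gripper_force: 0.0
```

```bash
python3 -c "
from h import *
print(ctrl.read_state()['eef_pos'],go([402.3,283,140],1.639))"
```

```text
[402.76783967 283.19898476 212.81451115] [-0.01 -0.05  7.28 -0.    0.   -0.01]
```

Call:
send_rows(
  rows=[
    [[0,0,4,0,0,0],[0,0,6.2,0,0,0],[0,0,7,0,0,0],[0,0,7.2,0,0,0],[0,0,7.2,0,0,0],[-0.8,0,7.2,0,0,0],[-1.7,0,7.2,0,0,0],[-2.7,0,7.2,0,0,0],[-3.7,0,7.2,0,0,0],[-4.7,0,7.2,0,0,0]],
  ],
)

```text
clock: 17.6
eef_pos: [405.6, 237.2, 141.7]
tool_rot: [3.14, -0.001, 1.635]
force: [-0.1, 2.0, 2.7]
width: 34.1
gripper_force: 1.2
```

Call:
send_rows(
  rows=[
    [[-1,0,0,0,0,0],[-2,0,0,0,0,0],[-3,0,0,0,0,0],[-4,0,0,0,0,0],[-5,0,0,0,0,0],[-6,0,0,0,0,0],[-7,0,0,0,0,0],[-8,0,0,0,0,0],[-9,0,0,0,0,0],[-10,0,0,0,0,0]],
  ],
)

```text
clock: 18.6
eef_pos: [411.6, 137.0, 141.2]
tool_rot: [-3.142, 0.0, 1.635]
force: [0.7, 2.1, 2.5]
width: 34.2
gripper_force: 1.9
```

```bash
python3 -c "
from h import *
discs(62);s,w=im('wrist'); print(s['eef_pos'],s['force'],go([424,-32,140],1.639))
m=cv2.inRange(cv2.cvtColor(w['pixels'],cv2.COLOR_RGB2HSV),(105,120,30),(130,255,255))
for c in cv2.findContours(m,0,2)[0]:
    if cv2.contourArea(c)>200: print(cv2.boundingRect(c))
"
```

```text
disc [ 461.5 -114.9   63.6]
disc [519.2  84.   56.8]
[411.34528992 134.72258313 141.04470123] [-0.24732249 -0.62607423  0.78325786] [-1.678e+01  2.500e-01  1.400e-01 -0.000e+00  0.000e+00 -1.000e-02]
(494, 412, 23, 27)
(512, 356, 101, 76)
(257, 317, 125, 116)
```

Call:
send_rows(
  rows=[
    [[-0.9,0,0,0,0,0],[-1.9,0,0,0,0,0],[-2.9,0,0,0,0,0],[-3.9,0,0,0,0,0],[-4.9,0,0,0,0,0],[-5.9,0,0,0,0,0],[-6.9,0,0,0,0,0],[-7.9,0,0,0,0,0],[-8.9,0,0,0,0,0],[-9.9,0,0,0,0,0]],
  ],
)

```text
clock: 19.7
eef_pos: [417.9, 38.2, 141.2]
tool_rot: [-3.142, 0.0, 1.635]
force: [0.1, 0.9, -1.1]
width: 33.7
gripper_force: 0.4
```

Call:
send_rows(
  rows=[
    [[-0.8,0,0,0,0,0],[-1.5,0,0,0,0,0],[-2.2,0,0,0,0,0],[-2.9,0,0,0,0,0],[-3.6,0,0,0,0,0],[-4.3,0,0,0,0,0],[-5.0,0,0,0,0,0],[-5.7,0,0,0,0,0],[-6.4,0,0,0,0,0],[-7.0,0,0,0,0,0]],
  ],
)

```text
clock: 20.7
eef_pos: [422.2, -31.9, 141.2]
tool_rot: [-3.141, 0.001, 1.634]
force: [-0.2, 0.4, -1.1]
width: 33.7
gripper_force: 0.0
```

Call:
send_rows(
  rows=[
    [[0,0,0,0,0,0],[0,0,-4,0,0,0],[0,0,-8,0,0,0],[4,0,-11,0,0,0],[8,0,-11,0,0,0],[12,2,-11,0,0,0],[16,4,-11,0,0,0],[20,4,-11,0,0,0],[20,4,-11,0,0,0]],
  ],
)

```text
clock: 21.6
eef_pos: [449.0, 178.3, 251.8]
tool_rot: [3.14, -0.005, 1.644]
force: [-0.2, 0.1, 0.5]
width: 34.2
gripper_force: 0.0
```

```bash
python3 -c "
from h import *
discs(62);discs(25);s,d=im('side');print(s['eef_pos'],s['clock']); t=ctrl.get_image('top')
a=cv2.resize(d['pixels'][150:270,250:450],(500,300)); b=cv2.resize(t['pixels'][170:350,310:560],(500,300)); cv2.imwrite('pics/f.png',cv2.cvtColor(np.vstack([a,b]),cv2.COLOR_RGB2BGR))"
```

```text
disc [ 457.6 -113.3   69.8]
disc [533.6  73.7  40.8]
disc [ 460.6 -123.    71.7]
[448.79880216 172.13466982 250.9706651 ] 21.7
```

View pics/f.png

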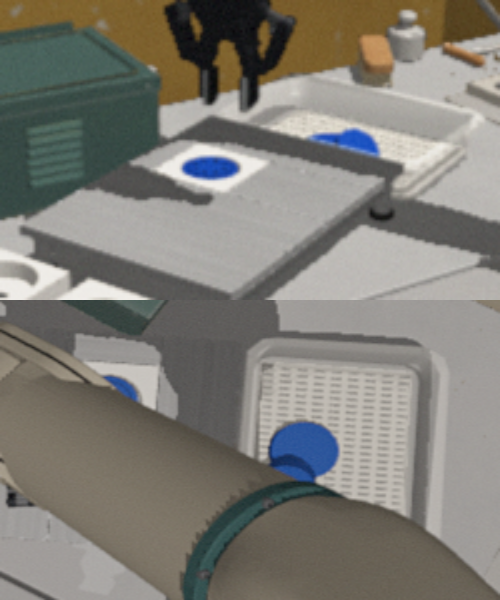

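The mid disc sits flush in the mould. Both other discs are in the crate, with the narrow one overlapping the wide, and the arm is clear, so I'm handing in.

```bash
python3 -c "
from cell import ctrl
print(ctrl.finish_job())"
```

```text
the job is handed in; nothing more can be done
None
```

The job is handed in: the 64 mm (mid) disc sits flush in the mould after the wide one bridged the mouth, and the wide and narrow discs are in the crate; it took about 22 s of the 72 s.

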